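# Lock the blade arm of the paper trimmer

## Robot

A 6-joint arm with a two-finger parallel gripper is mounted at the origin on the work surface. World frame = base frame: x ahead of the robot, y to its left, z up, the work surface at z = 0. Lengths are in mm, angles in rad, forces in N, time in s.
With the tool pointing down it reaches from about 225 to 725 mm from the base axis. Payload 3.1 kg.
Tool frame: the origin (TCP) lies at the very end of the fingers, on their centre line; the grasp point (between the pads) lies 19 mm behind it; z points along the fingers, y is the direction in which the jaws open and shut (so a half turn about z gives the same grasp; the last joint's range is limited). The gripper opens to 85 mm and grips with 20 to 120 N. Pads are 22 mm wide; open, the fingers measure 114 mm over their backs; the gripper's body (76 mm by 85 mm) begins 54 mm behind the grasp point. The pads swing forward as they close: fully open they stand 13 mm farther back than shut.
Start: joints at [-1.338, 0.048, 0.099, 1.622, 0, 1.443], TCP at [185.322, -491.196, 231.312] pointing down, gripper open.
Joint ranges: [-2.91, 2.91], [-0.99, 1.94], [-1.21, 1.42], [-2.12, 2.29], [-1.49, 1.47], [-3.14, 3.14]. Speed limits (rad/s): [2.79, 2.79, 3.14, 3.14, 3.14, 3.14].

## Interface

Orientations are given as a unit quaternion [x, y, z, w].
In Python, from bench import get_state, camera, camera_params, arm gives the robot as it stands.
- The arm moves only by the tool drive_tool, never from a script. Its argument "plan" is a list of rows, each a list of 7 numbers: the shift along the tool's x, y, z normalised to -1 to 1, where 1 is 10 cm, then the turn, a rotation vector about the tool's x, y, z normalised to -1 to 1, where 1 is 180 degrees, then the opening, from 0 (shut) to 1 (fully open). In form: [[dx, dy, dz, ax, ay, az, grip], ...]. A call has 1 to 10 rows; each row is the pose to reach, as a shift and turn from the pose commanded when the call began, along the tool's axes at that moment, turning the shorter way round; what a row does not reach only later rows make up. A row lasts 1/10 s, in which the tool goes at most 50 mm and 8.59 degrees, less where a joint would pass 70% of its speed; a pose out of reach is approached as far as the arm can. A call with a number of a shift or a turn outside -1 to 1 is refused whole. A call with a gripper value outside its range is refused whole. The fingers move at their own pace and stop on an object; "newtons" is the grip in N (left out, the last holds). Time passes only in rows, so rows that repeat a pose let the fingers close. It gives the time, the measured TCP pose, the force and the opening at its end, in the units of the state.
- get_state(): the state, without advancing time (a new reading comes with each control period).
- camera(name): name is "scene" or "side" or "wrist"; returns the picture (400x640x3 uint8, red, green, blue); there is no depth.
- camera_params(name): a dict with "fov_y" (degrees; the focal length in pixels is half the picture's height over the tangent of half this angle, whatever the lens; pixels are square), "cx", "cy" (the principal point, pixels), "eye" and "orientation" of the camera in the world; the wrist camera has in their place "tool_from_camera" (4x4, takes a point from camera to tool coordinates, whose origin is the TCP and whose axes are the flange's). Camera axes: x right, y up, looking along -z (the intrinsics and any distortion apply to the point x, -y, -z); pixel columns grow to the right and rows downward; lengths in mm; the calibration is good to about 2 mm. A picture is of the moment at which its call begins: read the wrist's pose just before it. camera_params takes no time and is no camera call.
- arm.close_job(): hands the job in, once; it reports no verdict.
The state is a dict: "t": time; "joint_pos": joint angles; "qvel": joint speeds; "joint_efforts": joint torques, N m; "tcp_pos": TCP position; "ee_rot": TCP orientation; "wrist_force": force on the tool from outside, world axes, zero at the start; "torque": the same for the moment, N m; "opening": finger opening in mm.
Only numpy, scipy, OpenCV 4.12 (cv2) and the standard library are available. Lean on these libraries where they do the work, as an engineer would, in place of code of your own. Each camera call takes 0.05 s, during which the arm holds its last target. There are 200 camera calls.

## Task

Make the paper trimmer safe: with one fingertip hold its yellow spring safety catch down, and meanwhile with the other finger push the red bolt knob sideways, fully home into the eye on the blade arm; then let go, so that the catch springs up again and keeps the bolt there. Do not grip or lift anything: leave the blade arm down and the things lying around where they are.

Things in the scene. Friction and masses are not known exactly. Their poses are not given: they have to be found in the camera images.
- trimmer: green guillotine paper trimmer, fixed; place and yaw vary; board 370 x 336 mm, top at 30 mm. Origin on the table under the lock at its front edge, midway between catch bar and bolt line. x points to the rear of the board (away from the robot within 0.5 rad), z up; the grey blade arm runs along its -y side (y = -147 mm). Apart from bar and knob nothing of the lock or arm is above 66 mm.
- catch_top (a point): centre of the top of the yellow spring catch bar, 120 mm long (trimmer y = -60 to 60 mm), 24 mm wide (trimmer x = -44 to -20 mm), its flat top 82 mm above the table at rest. It sinks straight down without tilting wherever it is pressed, and a fingertip can slide along it while pressing. The point is at trimmer x = -32 mm, y = 0.
- catch (a joint): how far the catch bar is pressed down, m: 0 = up, 0.012 = on its stop. The spring needs about 2.3 N to start and 6 N at the stop. Until pressed 0.008 its tooth blocks the bolt; deeper, the bolt is free. With the bolt home the released catch springs up behind it; with the bolt part way it stays partly down.
- knob_top (a point): centre of the top of the red upright knob of the bolt, 24 mm wide (trimmer x = 20 to 44 mm), 12 mm along the slide, top 102 mm above the table; from 62 mm up its +y side is free for a finger to push. 40 mm gap between bar and knob, centre lines 64 mm apart. At bolt 0 the point is at trimmer x = 32 mm, y = 0; it moves along -y with the bolt.
- bolt (a joint): how far the bolt is slid, in m: 0 = withdrawn (starts within 0.0015 of it), 0.045 = fully home on its stop, inside the eye of the blade arm. It slides along the trimmer's -y (towards the blade arm), has about 2.5 N of friction and stays where it is left.
- blade_arm (a joint): angle of the blade arm in rad: 0 = down (as it starts), up to 1.2 raised; falls by its own weight
- handle_mid (a point): middle of the blade arm's black round handle (26 mm thick, 100 mm long), in front of the trimmer on the blade-arm side, 48 mm above the table; not to be lifted
- parcel: kraft-wrapped block of sheets, 130 x 90 x 45 mm, lying on the trimmer's board behind the lock; origin under its centre; loose, to be left alone
- spool: blue thread spool standing on the trimmer's board, 36 mm across, 50 mm tall; origin under its centre; loose, to be left alone
- book: small red bound book lying on the table left of the trimmer, 150 x 100 x 24 mm; origin under its centre; loose, to be left alone
- glue_jar: white glue jar with blue cap standing on the table left of the trimmer, 64 mm across, 90 mm tall; origin under its centre; loose, to be left alone
- folder: ivory-white bone folder, a flat bar 150 x 22 x 6 mm, lying on the table in front of the trimmer; origin under its centre; loose, to be left alone
- brush: wooden-handled glue brush, 190 mm long, lying on the table right of the trimmer; origin near its middle, on the table; loose, to be left alone
- tape: roll of white tape lying flat on the table right of the trimmer, 90 mm across, 24 mm tall; origin under its centre; loose, to be left alone

How it is judged:
By the outcome, as a careful person would: the job done as asked, in the order asked, and still so for the second after the job is handed in, with the robot touching nothing.
It also fails if it takes over 35 s, if anything falls off the work surface, if the arm or the gripper's body presses on something with over 40 N, if the wrist force passes 120 N, or if a joint passes its speed limit or range.

## Working session

There is one attempt and no reset: what is moved stays moved. The work goes in short steps, Python scripts to look and compute and a tool call to move; the robot and the scene stay as the last step left them, time stands still between calls to the robot, and variables do not carry over. Pictures are saved under pics/ and viewed, about 8 in all and at most 12, crops included, and the job is handed in when it is done.

Besides the shell and the picture viewer there is one more tool, called after "Call:" as name(argument=value, ...), one argument or row to a line, values as JSON. drive_tool: Moves the arm, as the interface text tells. Its arguments: {"type":"object","properties":{"plan":{"type":"array","items":{"type":"array","items":{"type":"number"}}},"newtons":{"type":"number"}},"required":["plan"]}

```bash
ls; mkdir -p pics
python3 - <<'E'
from bench import *
import cv2
print(get_state())
for n in("scene","side","wrist"):
    print(n,camera_params(n))
ims=[camera(n) for n in("scene","side")]
for n,i in zip(("scene","side"),ims): cv2.imwrite(f"pics/{n}0.png",i[:,:,::-1])
E
```

```text
pics
{'t': 0.0, 'joint_pos': array([-1.33776736e+00,  4.87667016e-02,  9.75781978e-02,  1.62202616e+00,
       -3.48316404e-06,  1.44298946e+00]), 'qvel': array([ 0.00085278,  0.00039829,  0.00136301, -0.0010624 ,  0.00092693,
        0.00066142]), 'joint_efforts': array([ 1.13847200e-04, -3.38779306e+01,  3.20016611e+01,  2.03346385e-02,
        1.04581687e-05, -1.87659275e-06]), 'tcp_pos': array([ 185.19211707, -490.58092503,  230.09905146]), 'ee_rot': array([ 9.83768068e-01,  1.79440590e-01, -6.53253730e-05, -1.20740235e-03]), 'wrist_force': array([ 0.23511288,  0.40196767, -0.21953268]), 'torque': array([-0.01938064,  0.03382264,  0.02002565]), 'opening': 85.43085979457106}
scene {'fov_y': 42.5675859373053, 'cx': 312.6160993294733, 'cy': 197.8033653649522, 'eye': array([1479.63460857,  223.53323681,  793.38388592]), 'orientation': array([0.29095472, 0.34380327, 0.6881704 , 0.56882877])}
side {'fov_y': 52.45723699559023, 'cx': 318.83690068450625, 'cy': 199.37242126443059, 'eye': array([ 305.97869495, -649.38245893,  849.39442776]), 'orientation': array([ 0.38211381, -0.06950387, -0.16578611,  0.90646192])}
wrist {'fov_y': 69.23166772848968, 'cx': 318.57644769559835, 'cy': 199.07738426754742, 'tool_from_camera': array([[ 1.51818292e-04,  9.46659146e-01,  3.22236619e-01,
         8.31843175e+01],
       [ 9.99999524e-01,  1.66752174e-04, -9.61019547e-04,
        -3.02891392e-01],
       [-9.63491600e-04,  3.22236612e-01, -9.46658670e-01,
        -1.42861636e+02],
       [ 0.00000000e+00,  0.00000000e+00,  0.00000000e+00,
         1.00000000e+00]])}
```

View pics/scene0.png

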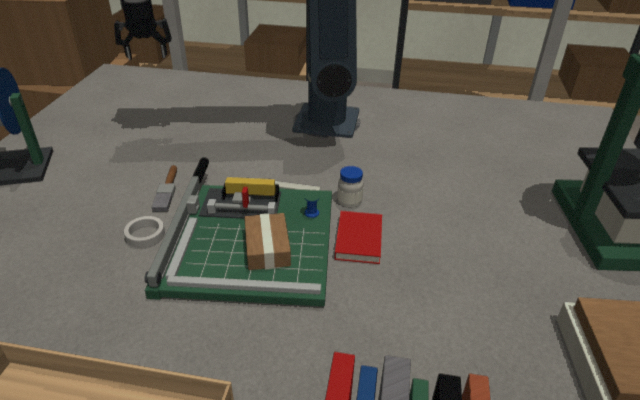

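View pics/side0.png

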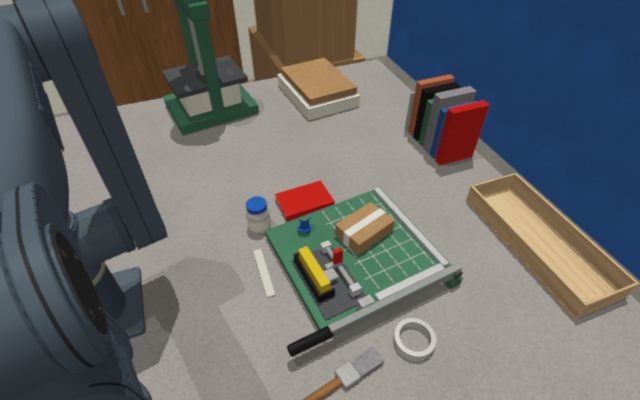

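The scene shows the yellow bar at about (252,187) and the red knob at about (245,197). The side view shows the bar at about (313,270) and the knob at about (338,255). I'll measure both from these two views.

```bash
cat > h.py <<'E'
import numpy as np, cv2
from scipy.spatial.transform import Rotation as R
from bench import *
def cam(name,st=None):
    p=camera_params(name); f=200/np.tan(np.radians(p['fov_y']/2))
    if name=='wrist':
        T=p['tool_from_camera']; Rt=R.from_quat(st['ee_rot']).as_matrix()
        return p,f,Rt@T[:3,3]+st['tcp_pos'],Rt@T[:3,:3]
    return p,f,np.array(p['eye']),R.from_quat(p['orientation']).as_matrix()
def ray(c,uv):
    p,f,e,M=c; uv=np.atleast_2d(uv).astype(float)
    d=np.c_[(uv[:,0]-p['cx'])/f,-(uv[:,1]-p['cy'])/f,-np.ones(len(uv))]
    return e,d@M.T
def onplane(c,uv,z):
    e,d=ray(c,uv); return e+d*((z-e[2])/d[:,2])[:,None]
def tri(c1,u1,c2,u2):
    A=0;b=0
    for c,u in((c1,u1),(c2,u2)):
        e,d=ray(c,u); d=d[0]/np.linalg.norm(d[0]); P=np.eye(3)-np.outer(d,d); A=A+P;b=b+P@e
    return np.linalg.solve(A,b)
def mask(im,lo,hi): return cv2.inRange(cv2.cvtColor(im,cv2.COLOR_RGB2HSV),lo,hi)
def blob(m,near,r=40):
    n,l,s,c=cv2.connectedComponentsWithStats(m)
    k=[i for i in range(1,n) if s[i,4]>15 and np.hypot(*(c[i]-near))<r]
    i=max(k,key=lambda i:s[i,4]); return np.uint8(l==i),c[i],s[i]
E
python3 - <<'E'
from h import *
for n,yb,kb in(("scene",(252,187),(245,197)),("side",(313,270),(338,255))):
    im=cv2.imread(f"pics/{n}0.png")[:,:,::-1].copy(); c=cam(n)
    for nm,lo,hi,b in(("bar",(20,120,60),(35,255,255),yb),("bartop",(20,120,170),(35,255,255),yb),("knob",(0,150,60),(8,255,255),kb)):
        m,ce,s=blob(mask(im,lo,hi),b,25)
        r=cv2.minAreaRect(np.argwhere(m)[:,::-1].astype(np.float32))
        bx=cv2.boxPoints(r); z=102 if nm=="knob" else 82
        print(n,nm,ce.round(1),s,bx.round(1).tolist()); print(onplane(c,[ce,*bx],z)[:,:2].round(1).tolist())
    v=im[...].max(2)
side=cv2.imread("pics/side0.png")[230:310,280:380]; sc=cv2.imread("pics/scene0.png")[160:240,200:300]
cv2.imwrite("pics/crop.png",np.vstack([cv2.resize(a,(500,400),interpolation=cv2.INTER_NEAREST)[:300] for a in(side,sc)]))
E
```

```text
scene bar [250.6 185.7] [225 177  50  19 740] [[224.39999389648438, 193.0], [225.1999969482422, 176.60000610351562], [274.70001220703125, 179.10000610351562], [273.8999938964844, 195.5]]
[[513.0, -102.0], [554.2, -153.9], [487.9, -173.9], [474.4, -51.8], [540.9, -37.2]]
scene bartop [249.4 180.7] [226 178  48   6 204] [[225.89999389648438, 181.8000030517578], [226.10000610351562, 177.39999389648438], [273.1000061035156, 179.60000610351562], [272.8999938964844, 183.89999389648438]]
[[493.2, -110.7], [508.9, -165.1], [490.9, -170.6], [477.2, -55.2], [495.3, -51.2]]
scene knob [244.8 196.1] [242 187   7  21  92] [[241.5, 187.10000610351562], [247.0, 186.6999969482422], [248.5, 206.8000030517578], [243.10000610351562, 207.1999969482422]]
[[582.6, -94.0], [550.0, -111.7], [545.9, -99.8], [619.4, -74.6], [623.2, -85.9]]
side bar [313.6 269.7] [298 246  33  48 695] [[293.5, 252.10000610351562], [306.0, 244.1999969482422], [333.0, 286.79998779296875], [320.6000061035156, 294.70001220703125]]
[[490.5, -125.8], [463.3, -60.8], [499.2, -48.4], [515.0, -184.3], [482.0, -193.4]]
side bartop [313.9 266.2] [299 246  31  40 419] [[297.6000061035156, 249.89999389648438], [305.8999938964844, 244.60000610351562], [329.6000061035156, 282.0], [321.29998779296875, 287.20001220703125]]
[[494.6, -116.8], [474.5, -57.9], [498.5, -49.6], [512.6, -169.8], [490.3, -176.2]]
side knob [337.6 255.3] [333 248  10  16 129] [[333.0, 248.0], [342.0, 248.0], [342.0, 263.0], [333.0, 263.0]]
[[551.5, -121.1], [549.7, -97.3], [569.5, -104.8], [552.4, -144.9], [533.3, -137.6]]
```

View pics/crop.png

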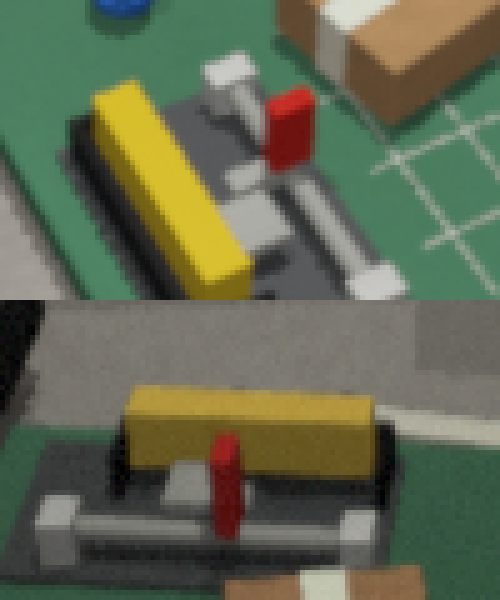

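The crop shows the bar top and knob clearly. Both views put the bar centre at about (494,-114) with yaw about 0.125 rad, and the knob 64 mm behind it. I'll move towards a hover point at about (523,-88).

Call:
drive_tool(
  plan=[
    [1,-0.56,0,0,0,0,0.6],
    [1,-0.56,0,0,0,0,0.6],
    [1,-0.56,0,0,0,0,0.6],
  ],
)

```text
t: 0.4
tcp_pos: [260.9, -400.2, 231.0]
ee_rot: [0.983, 0.181, 0.001, -0.001]
wrist_force: [-0.0, -0.3, 0.1]
opening: 51.3
```

Call:
drive_tool(
  plan=[
    [1,-0.56,0,0,0,0,0.6],
    [1,-0.56,0,0,0,0,0.6],
    [1,-0.56,0,0,0,0,0.6],
  ],
)

```text
t: 0.7
tcp_pos: [334.7, -312.7, 231.1]
ee_rot: [0.983, 0.181, 0.0, -0.001]
wrist_force: [-0.6, 0.5, 0.4]
opening: 51.3
```

Call:
drive_tool(
  plan=[
    [1,-0.56,0,0,0,0,0.6],
    [1,-0.56,0,0,0,0,0.6],
    [1,-0.56,0,0,0,0,0.6],
  ],
)

```text
t: 1.0
tcp_pos: [408.6, -225.0, 230.9]
ee_rot: [0.983, 0.182, 0.0, -0.001]
wrist_force: [-0.7, -0.6, 0.1]
opening: 51.2
```

Call:
drive_tool(
  plan=[
    [1,-0.56,0,0,0,0,0.6],
    [1,-0.56,0,0,0,0,0.6],
    [1,-0.56,0,0,0,0,0.6],
  ],
)

```text
t: 1.3
tcp_pos: [482.4, -137.3, 230.6]
ee_rot: [0.983, 0.182, 0.0, -0.001]
wrist_force: [-0.6, -0.5, 0.2]
opening: 51.5
```

Call:
drive_tool(
  plan=[
    [0.58,-0.34,0,0,0,-0.425,0.6],
    [0.58,-0.34,0,0,0,-0.425,0.6],
    [0.58,-0.34,0,0,0,-0.425,0.6],
    [0.58,-0.34,0,0,0,-0.425,0.6],
    [0.58,-0.34,0,0,0,-0.425,0.6],
    [0.58,-0.34,0,0,0,-0.425,0.6],
    [0.58,-0.34,0,0,0,-0.425,0.6],
    [0.58,-0.34,0,0,0,-0.425,0.6],
    [0.58,-0.34,0,0,0,-0.425,0.6],
    [0.58,-0.34,0,0,0,-0.425,0.6],
  ],
)

```text
t: 2.3
tcp_pos: [522.4, -88.9, 230.8]
ee_rot: [0.662, 0.75, -0.0, -0.0]
wrist_force: [-0.4, -0.5, 0.2]
opening: 51.3
```

Run:
```python
from h import *
st=get_state(); im=camera("wrist"); cv2.imwrite("pics/w1.png",im[:,:,::-1])
c=cam("wrist",st); print(st['tcp_pos'],st['wrist_force'],st['t'])
for nm,lo,hi,z in(("bartop",(20,120,120),(35,255,255),82),("knob",(0,150,60),(8,255,255),102)):
    m,ce,s=blob(mask(im,lo,hi),(320,200),400)
    bx=cv2.boxPoints(cv2.minAreaRect(np.argwhere(m)[:,::-1].astype(np.float32)))
    print(nm,ce,s,bx.round(0).tolist(),onplane(c,[ce,*bx],z)[:,:2].round(1).tolist())
```

```text
[522.44760482 -88.88194006 230.8401517 ] [-0.36904921 -0.48818251  0.19272796] 2.3
bartop [289.50144568 194.01610905] [ 277  142   25  109 2421] [[276.0, 142.0], [300.0, 142.0], [303.0, 250.0], [279.0, 250.0]] [[493.3, -103.3], [475.3, -50.7], [498.6, -47.3], [514.0, -167.6], [487.6, -171.7]]
knob [349.56198347 201.75206612] [338 191  25  22 484] [[338.0, 191.0], [362.0, 191.0], [362.0, 212.0], [338.0, 212.0]] [[554.6, -97.2], [541.5, -87.6], [564.9, -84.7], [568.7, -106.5], [544.7, -109.5]]
```

View pics/w1.png

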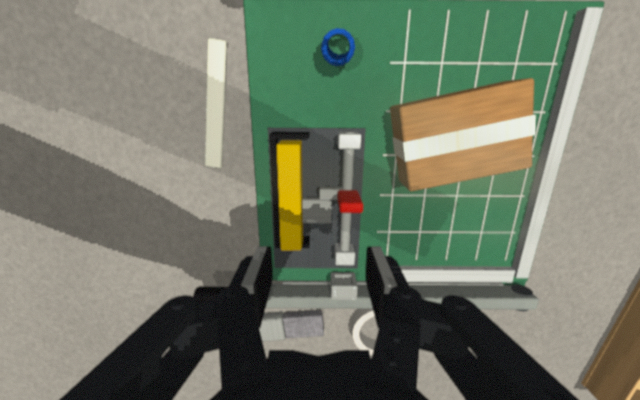

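The wrist picture shows the bar at (290,195) between the finger lines and the knob at (350,202). They give a bar centre of about (494,-110), a knob centre of about (556,-102) and a yaw of about 0.12, which agrees with the earlier views. I'll start about 6 mm clear of the knob's +y face and descend.

Call:
drive_tool(
  plan=[
    [0.07,0.01,0.4,0,0,0,0.6],
    [0.07,0.01,0.8,0,0,0,0.6],
    [0.07,0.01,1,0,0,0,0.6],
    [0.07,0.01,1,0,0,0,0.6],
    [0.07,0.01,1,0,0,0,0.6],
  ],
)

```text
t: 2.85
tcp_pos: [522.7, -81.3, 131.5]
ee_rot: [0.662, 0.749, -0.0, -0.0]
wrist_force: [0.3, 0.4, 0.4]
opening: 51.5
```

Call:
drive_tool(
  plan=[
    [0,0,0.2,0,0,0,0.6],
    [0,0,0.35,0,0,0,0.6],
    [0,0,0.4,0,0,0,0.6],
    [0,0,0.4,0,0,0,0.6],
    [0,0,0.4,0,0,0,0.6],
  ],
)

```text
t: 3.35
tcp_pos: [523.4, -81.2, 92.1]
ee_rot: [0.662, 0.75, 0.0, 0.001]
wrist_force: [0.3, -0.2, 0.2]
opening: 51.2
```

Run:
```python
from h import *
st=get_state(); im=camera("wrist"); im2=camera("side"); im3=camera("scene")
print(st['tcp_pos'],st['wrist_force'],st['opening'])
a=cv2.resize(im2[190:310,240:440],(800,480)) ; b=cv2.resize(im[100:400,120:520],(400,300))
a=cv2.resize(im2[200:320,240:400],(400,300));d=cv2.resize(im3[130:250,170:330],(400,300))
cv2.imwrite("pics/low.png",np.vstack([np.hstack([a,d]),np.hstack([b,b*0])])[:,:,::-1])
```

```text
[523.36279458 -81.22936926  92.1403166 ] [ 0.25002586 -0.24459435  0.20694382] 51.19815063164505
```

View pics/low.png

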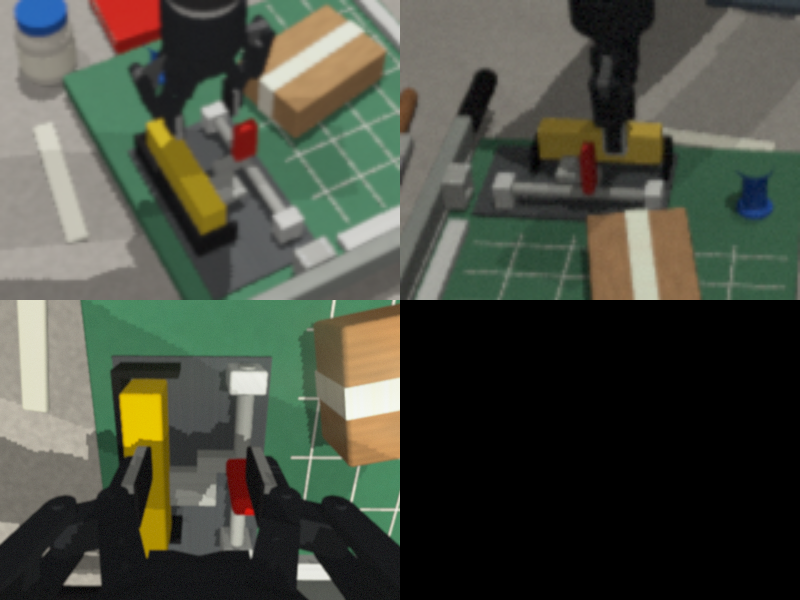

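The left finger is over the bar and the right finger is on the knob's +y side, clear of it. I'll press down in small steps and watch the force.

Call:
drive_tool(
  plan=[
    [0,0,0.05,0,0,0,0.6],
    [0,0,0.1,0,0,0,0.6],
    [0,0,0.1,0,0,0,0.6],
    [0,0,0.1,0,0,0,0.6],
  ],
)

```text
t: 3.9
tcp_pos: [522.5, -81.0, 80.8]
ee_rot: [0.662, 0.75, -0.0, -0.0]
wrist_force: [-0.1, 0.1, 0.3]
opening: 51.2
```

Call:
drive_tool(
  plan=[
    [0,0,0.02,0,0,0,0.6],
    [0,0,0.04,0,0,0,0.6],
    [0,0,0.04,0,0,0,0.6],
    [0,0,0.04,0,0,0,0.6],
  ],
)

```text
t: 4.3
tcp_pos: [523.1, -81.1, 77.8]
ee_rot: [0.661, 0.75, 0.0, 0.0]
wrist_force: [-0.5, 0.1, 2.5]
opening: 51.3
```

Call:
drive_tool(
  plan=[
    [0,0,0.02,0,0,0,0.6],
    [0,0,0.03,0,0,0,0.6],
    [0,0,0.03,0,0,0,0.6],
    [0,0,0.03,0,0,0,0.6],
  ],
)

```text
t: 4.7
tcp_pos: [523.1, -81.1, 74.6]
ee_rot: [0.661, 0.75, 0.0, 0.0]
wrist_force: [-0.4, 0.8, 4.0]
opening: 51.1
```

Call:
drive_tool(
  plan=[
    [0,0,0.02,0,0,0,0.6],
    [0,0,0.04,0,0,0,0.6],
    [0,0,0.04,0,0,0,0.6],
    [0,0,0.04,0,0,0,0.6],
  ],
)

```text
t: 5.1
tcp_pos: [523.1, -81.1, 70.5]
ee_rot: [0.661, 0.75, 0.0, 0.0]
wrist_force: [-0.2, 0.3, 4.4]
opening: 51.3
```

Call:
drive_tool(
  plan=[
    [0,0,0.01,0,0,0,0.6],
    [0,0,0.02,0,0,0,0.6],
    [0,0,0.02,0,0,0,0.6],
    [0,0,0.02,0,0,0,0.6],
  ],
)

```text
t: 5.5
tcp_pos: [523.1, -81.1, 68.7]
ee_rot: [0.661, 0.75, 0.0, 0.0]
wrist_force: [-0.1, 1.1, 5.7]
opening: 51.4
```

Call:
drive_tool(
  plan=[
    [0,0,0.01,0,0,0,0.6],
    [0,0,0.01,0,0,0,0.6],
    [0,0,0.01,0,0,0,0.6],
  ],
)

```text
t: 5.8
tcp_pos: [523.1, -81.1, 67.8]
ee_rot: [0.661, 0.75, 0.0, 0.0]
wrist_force: [-0.8, 0.3, 6.0]
opening: 51.4
```

Call:
drive_tool(
  plan=[
    [0,0,0.01,0,0,0,0.6],
    [0,0,0.01,0,0,0,0.6],
    [0,0,0.01,0,0,0,0.6],
  ],
)

```text
t: 6.1
tcp_pos: [523.1, -81.1, 66.8]
ee_rot: [0.661, 0.75, 0.0, 0.0]
wrist_force: [0.9, -0.2, 6.1]
opening: 51.3
```

The catch is near its stop at about 6 N. I'll slide towards the blade arm.

Call:
drive_tool(
  plan=[
    [-0.03,0,0,0,0,0,0.6],
    [-0.06,0,0,0,0,0,0.6],
    [-0.09,0,0,0,0,0,0.6],
    [-0.12,0,0,0,0,0,0.6],
    [-0.15,0,0,0,0,0,0.6],
  ],
)

```text
t: 6.6
tcp_pos: [524.7, -92.9, 66.8]
ee_rot: [0.661, 0.75, 0.003, -0.002]
wrist_force: [-0.9, 7.6, 7.8]
opening: 51.0
```

Call:
drive_tool(
  plan=[
    [-0.03,0,0,0,0,0,0.6],
    [-0.06,0,0,0,0,0,0.6],
    [-0.09,0,0,0,0,0,0.6],
    [-0.12,0,0,0,0,0,0.6],
    [-0.15,0,0,0,0,0,0.6],
  ],
)

```text
t: 7.1
tcp_pos: [526.4, -107.8, 66.8]
ee_rot: [0.661, 0.75, 0.002, -0.002]
wrist_force: [-0.7, 7.2, 8.1]
opening: 51.4
```

Call:
drive_tool(
  plan=[
    [-0.03,0,0,0,0,0,0.6],
    [-0.06,0,0,0,0,0,0.6],
    [-0.09,0,0,0,0,0,0.6],
    [-0.12,0,0,0,0,0,0.6],
    [-0.15,0,0,0,0,0,0.6],
  ],
)

```text
t: 7.6
tcp_pos: [528.3, -122.9, 66.7]
ee_rot: [0.661, 0.75, 0.002, -0.002]
wrist_force: [-2.2, 7.1, 8.2]
opening: 51.0
```

Call:
drive_tool(
  plan=[
    [-0.02,0,0,0,0,0,0.6],
    [-0.04,0,0,0,0,0,0.6],
    [-0.06,0,0,0,0,0,0.6],
    [-0.07,0,0,0,0,0,0.6],
  ],
)

```text
t: 8.0
tcp_pos: [529.1, -129.8, 66.7]
ee_rot: [0.661, 0.75, 0.002, -0.002]
wrist_force: [-1.3, 6.7, 8.0]
opening: 51.4
```

Call:
drive_tool(
  plan=[
    [-0.01,0,0,0,0,0,0.6],
    [-0.02,0,0,0,0,0,0.6],
    [-0.03,0,0,0,0,0,0.6],
    [-0.03,0,0,0,0,0,0.6],
  ],
)

```text
t: 8.4
tcp_pos: [529.4, -132.8, 66.7]
ee_rot: [0.661, 0.75, 0.002, -0.002]
wrist_force: [-1.9, 6.7, 7.8]
opening: 51.0
```

Call:
drive_tool(
  plan=[
    [-0.01,0,0,0,0,0,0.6],
    [-0.02,0,0,0,0,0,0.6],
    [-0.02,0,0,0,0,0,0.6],
  ],
)

```text
t: 8.7
tcp_pos: [529.7, -134.8, 66.7]
ee_rot: [0.661, 0.75, 0.002, -0.002]
wrist_force: [-1.3, 7.0, 9.0]
opening: 51.4
```

Call:
drive_tool(
  plan=[
    [-0.01,0,0,0,0,0,0.6],
    [-0.02,0,0,0,0,0,0.6],
    [-0.02,0,0,0,0,0,0.6],
  ],
)

```text
t: 9.0
tcp_pos: [529.7, -135.0, 66.7]
ee_rot: [0.66, 0.751, 0.003, -0.003]
wrist_force: [-2.2, 11.0, 9.7]
opening: 51.3
```

Call:
drive_tool(
  plan=[
    [-0.01,0,0,0,0,0,0.6],
    [-0.02,0,0,0,0,0,0.6],
    [-0.02,0,0,0,0,0,0.6],
  ],
)

```text
t: 9.3
tcp_pos: [529.7, -135.1, 66.7]
ee_rot: [0.66, 0.751, 0.005, -0.005]
wrist_force: [-2.7, 14.5, 10.9]
opening: 51.0
```

Run:
```python
from h import *
st=get_state(); im=camera("side"); s2=camera("scene")
print(st['tcp_pos'],st['wrist_force'])
cv2.imwrite("pics/home.png",np.hstack([cv2.resize(im[200:320,240:400],(400,300)),cv2.resize(s2[130:250,170:330],(400,300))])[:,:,::-1])
```

```text
[ 529.70615313 -135.07038686   66.71542956] [-2.71872263 14.45095462 10.94426551]
```

View pics/home.png

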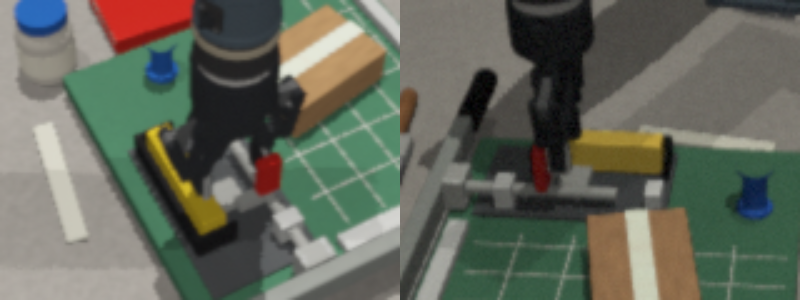

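The motion stalled at y=-135 while the sideways force rose to 14.5 N, and the pictures show the bolt through the eye. I'll back off a little from the knob and then lift straight up.

Call:
drive_tool(
  plan=[
    [0.03,0,0,0,0,0,0.6],
    [0.06,0,0,0,0,0,0.6],
    [0.07,0,0,0,0,0,0.6],
    [0.07,0,-0.05,0,0,0,0.6],
    [0.07,0,-0.1,0,0,0,0.6],
    [0.07,0,-0.2,0,0,0,0.6],
    [0.07,0,-0.5,0,0,0,0.6],
    [0.07,0,-0.9,0,0,0,0.6],
    [0.07,0,-1,0,0,0,0.6],
    [0.07,0,-1,0,0,0,0.6],
  ],
)

```text
t: 10.4
tcp_pos: [530.9, -135.0, 168.7]
ee_rot: [0.662, 0.75, 0.001, 0.002]
wrist_force: [-0.2, 0.7, 0.4]
opening: 51.3
```

Call:
drive_tool(
  plan=[
    [0,0,-0.4,0,0,0,0.6],
    [0,0,-0.8,0,0,0,0.6],
    [0,0,-0.8,0,0,0,0.6],
    [0,0,-0.8,0,0,0,0.6],
  ],
)

```text
t: 10.8
tcp_pos: [529.7, -134.6, 245.6]
ee_rot: [0.662, 0.75, 0.0, -0.0]
wrist_force: [-0.7, -0.3, -0.2]
opening: 51.0
```

Run:
```python
from h import *
st=get_state(); w=camera("wrist"); im=camera("side"); s2=camera("scene")
print(st['t'],st['tcp_pos'],st['wrist_force'])
K=((0,150,60),(8,255,255)); Y=((20,120,60),(35,255,255))
for n,i,kb,yb in(("side",im,(345,270),(313,270)),("scene",s2,(226,197),(252,187))):
    i0=cv2.imread(f"pics/{n}0.png")[:,:,::-1].copy()
    print(n,"bar before/after",[blob(mask(j,*Y),yb,25)[2] for j in(i0,i)],"knob",blob(mask(i,*K),kb,25)[1:])
c=cam("wrist",st); m,ce,s=blob(mask(w,*K),(320,220),100); u=[s[0]+s[2]/2-.5,s[1]+s[3]-.5]
print("knob -y edge now",onplane(c,u,102))
cv2.imwrite("pics/end.png",np.vstack([np.hstack([cv2.resize(im[200:320,240:400],(400,300)),cv2.resize(s2[130:250,170:330],(400,300))]),np.hstack([cv2.resize(w[100:400,120:520],(400,300)),cv2.resize(im,(400,300))])])[:,:,::-1])
```

```text
10.8 [ 529.67306767 -134.60447854  245.59046668] [-0.67609296 -0.28706571 -0.22123226]
side bar before/after [array([298, 246,  33,  48, 695], dtype=int32), array([298, 246,  33,  48, 694], dtype=int32)] knob (array([347.08088235, 268.98529412]), array([342, 261,  11,  17, 136], dtype=int32))
scene bar before/after [array([225, 177,  50,  19, 740], dtype=int32), array([225, 177,  50,  19, 743], dtype=int32)] knob (array([225.89189189, 195.59459459]), array([223, 186,   7,  21, 111], dtype=int32))
knob -y edge now [[ 562.34099146 -153.33153842  102.        ]]
```

View pics/end.png

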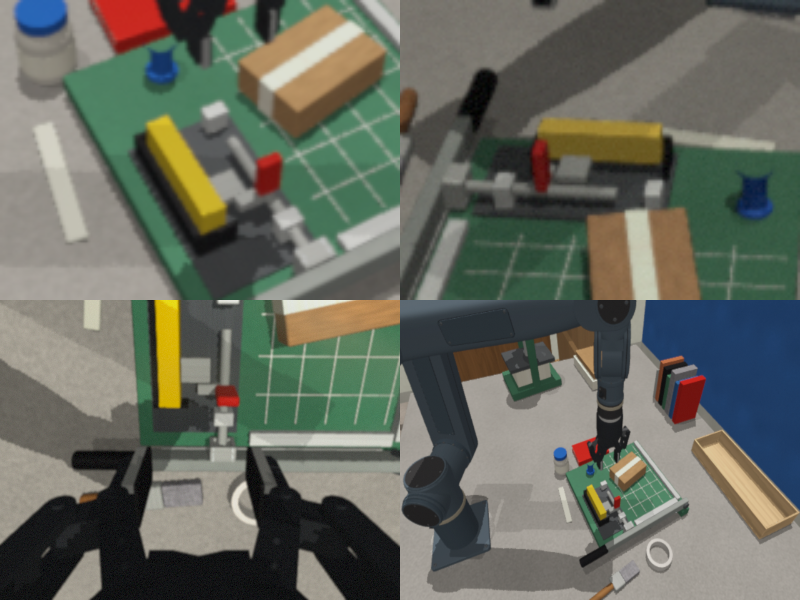

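The bar's outline matches its starting outline, so the catch is fully up. The knob has moved about 45 mm, the bolt is in the eye, and the bystanders look untouched.

```bash
python3 -c "
from bench import *
print(arm.close_job())"
```

```text
the job is handed in; nothing more can be done
None
```

The trimmer's bolt is home in the eye on the blade arm, the catch has sprung back up, and the job is handed in. With one fingertip I held the yellow catch down near its stop (about 6 N). With the other finger I pushed the red knob along until it stalled on its stop at 14.5 N sideways, then backed off slightly and lifted clear.

**Last checks:**
- **Bolt:** the wrist camera puts the knob's -y edge about 45 mm further along than at the start, and the pictures show the bolt inside the eye.
- **Catch:** the bar's outline matches its starting outline in both fixed cameras (same bounding boxes), so it is fully up.
- **Surroundings:** by eye, the blade arm is still down and the things lying around have not moved; I did not measure these.
- **Robot:** it is clear of everything, with near-zero wrist force, and the clock stood at about 11 s of the 35 s allowed.

No check failed. The three cameras' estimates of the bar's position differed by up to about 4 mm along the bar, which the 6 mm starting clearance to the knob covered.

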